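Pack the seventh paint bottle into the round tray

TASK

Pack the spare paint bottle into the round tray with the other six, so that all seven stand upright and flat on the tray floor in one close cluster. There is no room for it yet: slide the bottles in the tray together along the wall to open a place, without lifting or toppling any of them, then set the spare in gently, never forcing it down on the others. Leave the other pots and the printing block where they are.

Things in the scene. Friction and masses are not known exactly. Their poses are not given: they have to be found in the camera images.
- tray: Round open aluminium tray, fixed. Origin at the centre of its underside, z up; yaw has no outward sign. Inner radius 73.5 mm, floor 6 mm thick, wall 5 mm thick, rim 30 mm above the table. Six bottles stand in it, one in the middle, five by the wall, with two uneven gaps along the wall, each too narrow for a bottle. Just fits seven: six by the wall around one in the middle.
- spare_center (a point): The spare paint bottle, standing on the table among other pots. White, body 48 mm diameter and 48 mm high with flat shoulder, 8 mm tapered neck, black ribbed cap 26 mm diameter and 26 mm high on top; 82 mm tall, 70 to 150 g. The point is on its axis half-way up, 41 mm above its base; the cap spans 15 to 41 mm above the point; z up its axis.
- b1_center (a point): Paint bottle of the same shape, size and weight range as the spare, loose, standing on the tray floor (in the middle). It slides easily (friction about 0.3) when pushed low on its body; this point is half-way up it (41 mm above its base), z up its axis.
- b2_center (a point): Paint bottle of the same shape, size and weight range as the spare, loose, standing on the tray floor (against the wall). It slides easily (friction about 0.3) when pushed low on its body; this point is half-way up it (41 mm above its base), z up its axis.
- b3_center (a point): Paint bottle of the same shape, size and weight range as the spare, loose, standing on the tray floor (against the wall). It slides easily (friction about 0.3) when pushed low on its body; this point is half-way up it (41 mm above its base), z up its axis.
- b4_center (a point): Paint bottle of the same shape, size and weight range as the spare, loose, standing on the tray floor (against the wall). It slides easily (friction about 0.3) when pushed low on its body; this point is half-way up it (41 mm above its base), z up its axis.
- b5_center (a point): Paint bottle of the same shape, size and weight range as the spare, loose, standing on the tray floor (against the wall). It slides easily (friction about 0.3) when pushed low on its body; this point is half-way up it (41 mm above its base), z up its axis.
- b6_center (a point): Paint bottle of the same shape, size and weight range as the spare, loose, standing on the tray floor (against the wall). It slides easily (friction about 0.3) when pushed low on its body; this point is half-way up it (41 mm above its base), z up its axis.
- bigpot_center (a point): Bystander: fatter paint pot, body 62 mm diameter and 52 mm high, cap 38 mm diameter, 78 mm tall; not one of the set. Point half-way up. Stands near the spare bottle.
- smallpot_center (a point): Bystander: small paint pot, body 36 mm diameter and 32 mm high, cap 24 mm diameter, 54 mm tall. Point half-way up. Stands near the spare bottle.
- stamp: Bystander: wooden printing block with a rubber face down, 50 x 75 x 28 mm, lying beyond the tray. Origin at the centre of its underside.
Mind the look-alikes: they are no part of the job. Leave any red look-alike of the part that bears b3_center alone. Leave any orange look-alike of the part that bears b2_center alone.

How it is judged:
By the outcome, as a careful person would: the job done as asked, in the order asked, and still so for the second after the job is handed in, with the robot touching nothing.
It also fails if it takes over 58 s, if anything falls off the work surface, if the arm or the gripper's body presses on something with over 40 N, if the wrist force passes 120 N, or if a joint passes its speed limit or range.

ROBOT

A 6-joint arm with a two-finger parallel gripper is mounted at the origin on the work surface. World frame = base frame: x ahead of the robot, y to its left, z up, the work surface at z = 0. Lengths are in m, angles in rad, forces in N, time in s.
With the tool pointing down it reaches from about 0.35 to 0.85 m from the base axis. Payload 8.1 kg.
Tool frame: the origin (TCP) lies on the mounting face of the last link; the fingertips stand 186 mm ahead of it and the grasp point (between the pads) lies 167 mm ahead of it; z points along the fingers, y is the line along which they close (so a half turn about z gives the same grasp; the last joint's range is limited). The gripper opens to 93 mm and grips with 3 to 60 N. Pads are 15 mm wide; open, the fingers measure 128 mm over their backs; the gripper's body (75 mm by 188 mm) begins 65 mm behind the grasp point.
Start: joints at [-1.186, 0.13, 1.488, -0, 1.523, -0.085], TCP at [0.272, -0.535, 0.405] pointing down, gripper open.
Joint ranges: [-2.96, 2.96], [-0.89, 2.26], [0.02, 2.5], [-1.34, 4.48], [0, 2.73], [-2.66, 2.66]. Speed limits (rad/s): [2.39, 2.39, 2.79, 3.14, 3.14, 3.14].

INTERFACE

Orientations are given as a rotation vector (axis times angle).
In Python, from plant import read_state, read_camera, camera_params, close_job gives the robot as it stands. The module is installed in compiled form; this text tells all that it offers.
- The arm moves only by the tool servo_tool, never from a script. Its argument "increments" is a list of rows, each an object with "slide": the shift along the tool's x, y, z in mm, a list of three; "dr": the turn, a rotation vector about the tool's x, y, z in rad, a list of three; "jaw": the closure, from 0 (fully open) to 1 (shut). In form: [{"slide": [x, y, z], "dr": [ax, ay, az], "jaw": jaw}, ...]. A call has 1 to 20 rows; each row is the pose to reach, as a shift and turn from the pose commanded when the call began, along the tool's axes at that moment; what a row does not reach only later rows make up. A row lasts 1/10 s, in which the tool goes at most 50 mm and 8.59 degrees, less where a joint would pass 70% of its speed; a pose out of reach is approached as far as the arm can. A call with a gripper value outside its range is refused whole. The fingers move at their own pace and stop on an object; "force" is the grip in N (left out, the last holds). Time passes only in rows, so rows that repeat a pose let the fingers close. It gives the time, the measured TCP pose, the force, the opening and the grip force at its end, in the units of the state.
- read_state(): the state, without advancing time (a new reading comes with each control period).
- read_camera(name): name is "side" or "top" or "wrist"; returns (picture, depth): 384x512x3 uint8, red, green, blue; 384x512 float32, m along the optical axis (not along the pixel's ray), 0 where there is no reading.
- camera_params(name): a dict with "fx", "fy", "cx", "cy" (pixels), "rvec" (rotation vector, rad) and "tvec" (3), from world to camera coordinates, as OpenCV has them. Camera axes: x right, y down, z forward; pixel columns grow to the right and rows downward; lengths in m; the calibration is good to about 2 mm. A picture is of the moment at which its call begins: read the wrist's pose just before it. camera_params takes no time and is no camera call; for the wrist camera it gives the pose at the moment of the call.
- close_job(): hands the job in; it is judged then, once.
The state is a dict: "t": time; "q": joint angles; "dq": joint speeds; "joint_torque": joint torques, N m; "tool_pos": TCP position; "orientation": TCP orientation; "force": force on the tool from outside, world axes, zero at the start; "wrist_torque": the same for the moment, N m; "opening": finger opening in m; "gripper_force": force on a finger pad.
Only numpy, scipy, OpenCV 4.12 (cv2) and the standard library are available. Lean on these libraries where they do the work, as an engineer would, in place of code of your own. Each camera call takes 0.05 s, during which the arm holds its last target. There are 200 camera calls.

## Working session

There is one attempt and no reset: what is moved stays moved. The work goes in short steps, Python scripts to look and compute and a tool call to move; the robot and the scene stay as the last step left them, time stands still between calls to the robot, and variables do not carry over. Pictures are saved under pics/ and viewed, at most 10 in all, crops included, and the job is handed in when it is done.

Besides the shell and the picture viewer there is one more tool, called after ">>>" as name(argument=value, ...), one argument or row to a line, values as JSON. servo_tool: Moves the arm, as the interface text tells. Its arguments: {"type":"object","properties":{"increments":{"type":"array"},"force":{"type":"number"}},"required":["increments"]}

```bash
mkdir -p pics; cat > h.py <<'E'
import numpy as np, cv2
from plant import read_state, read_camera, camera_params
def RT(p): return cv2.Rodrigues(np.array(p["rvec"],float))[0], np.array(p["tvec"],float).reshape(3)
def ray(p,uv,z):
    R,t=RT(p); uv=np.atleast_2d(uv).astype(float)
    d=np.c_[(uv[:,0]-p["cx"])/p["fx"],(uv[:,1]-p["cy"])/p["fy"],np.ones(len(uv))]@R
    c=-R.T@t; s=(z-c[2])/d[:,2]; return c+d*s[:,None]
def proj(p,X):
    R,t=RT(p); x=np.atleast_2d(X)@R.T+t
    return np.c_[p["fx"]*x[:,0]/x[:,2]+p["cx"],p["fy"]*x[:,1]/x[:,2]+p["cy"]]
def cloud(p,d):
    R,t=RT(p); v,u=np.mgrid[:d.shape[0],:d.shape[1]]
    P=np.stack([(u-p["cx"])/p["fx"]*d,(v-p["cy"])/p["fy"]*d,d],-1)
    return (P-t)@R
E
python3 - <<'E'
from h import *
for n in("top","side"):
    im,d=read_camera(n);p=camera_params(n);np.savez(f"{n}0.npz",im=im,d=d)
    R,t=RT(p);print(n,p["fx"],p["cx"],p["cy"],-R.T@t,R[2])
    cv2.imwrite(f"pics/{n}0.png",cv2.resize(im[...,::-1],(800,600)))
s=read_state();print(s)
E
```

```text
top 386.6289386802193 255.93078260105725 193.69473365871642 [0.45889914 0.0278815  0.96030273] [ 0.10722284  0.00916486 -0.99419277]
side 408.27999249444315 251.43632696266212 191.9760557102149 [0.39626812 0.58388553 0.61966578] [ 0.18514592 -0.6897182  -0.70000699]
{'t': 0.1, 'q': array([-1.18641762e+00,  1.31064673e-01,  1.48913698e+00,  1.02162197e-05,
        1.52301107e+00, -8.53799999e-02]), 'dq': array([ 0.00203651, -0.00119936, -0.00143791, -0.00027506,  0.00053203,
       -0.00046824]), 'joint_torque': array([ 1.08073193e-03, -5.61342108e+01, -4.93096912e+01,  7.70770339e-02,
        2.91341805e-02, -7.50524805e-05]), 'tool_pos': array([ 0.27155964, -0.53480365,  0.40382297]), 'orientation': array([-3.05377281e+00, -7.30755268e-01,  3.62994872e-04]), 'force': array([-0.15873791, -0.24646848,  0.51066025]), 'wrist_torque': array([0.0017966 , 0.06187892, 0.01772703]), 'gripper_force': 0.0, 'opening': 0.09299673257021047}
```

View pics/top0.png

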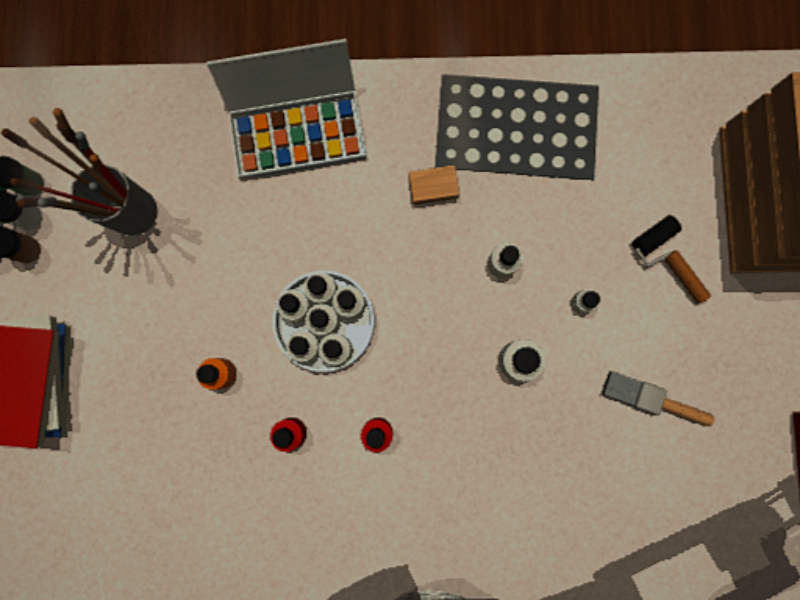

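View pics/side0.png

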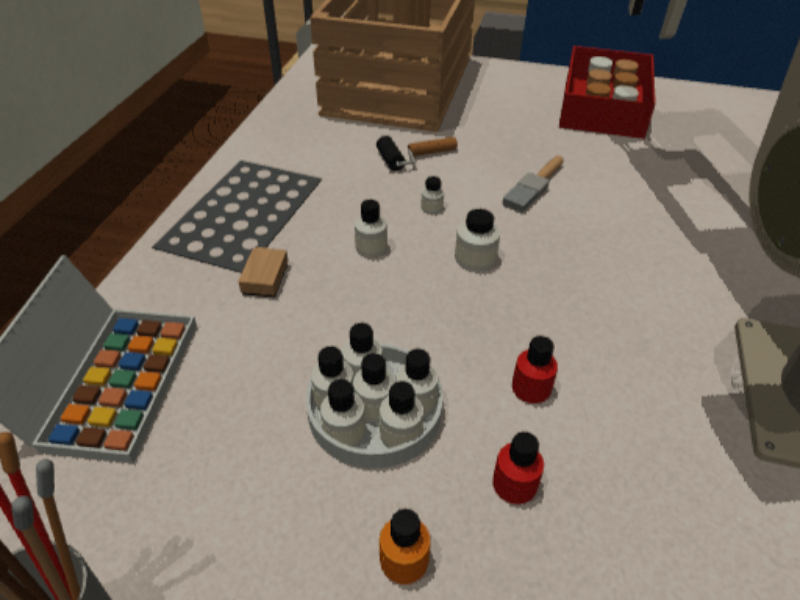

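The top view (800×600) shows three white pots. The medium bottle at (505,260) is the spare candidate, with the fat pot at (522,360) and the small pot at (587,300). The other candidates are the red bottles at (288,435) and (377,435) and the orange one at (215,373), which are look-alikes to leave alone. The tray is at (323,322) with its six bottles. I choose (505,260).

```bash
cat > meas.py <<'E'
from h import *
def caps(im,d,p,zlo=0.06,zhi=0.11,roi=None):
    """cap tops: dark pixels near top height; returns list of xyz mean of top-face points"""
    P=cloud(p,d); dark=(im.max(-1)<70)&(d>0)&(P[...,2]>zlo)&(P[...,2]<zhi)
    n,l,st,c=cv2.connectedComponentsWithStats(dark.astype(np.uint8),connectivity=4)
    out=[]
    for i in range(1,n):
        if st[i,4]<40: continue
        Q=P[l==i]; zt=np.percentile(Q[:,2],90); T=Q[Q[:,2]>zt-0.006]
        (cx,cy),r=cv2.minEnclosingCircle(T[:,:2].astype(np.float32)*1000)
        out.append((T[:,0].mean(),T[:,1].mean(),zt,cx/1000,cy/1000,r,len(T),c[i]))
    return out
if __name__=="__main__":
    for n in("top","side"):
        f=np.load(n+"0.npz");im,d=f["im"],f["d"];p=camera_params(n)
        print(n)
        for o in caps(im,d,p,0.04): print(np.round(o[:5],4),round(o[5],1),o[6],np.round(o[7]))
    f=np.load("top0.npz");p=camera_params("top");P=cloud(p,f["d"])
    # tray rim
    m=(abs(P[...,2]-0.03)<0.004)&(abs(P[...,0]-.42)<.13)&(abs(P[...,1]-.12)<.13)
    Q=P[m][:,:2]; print(len(Q))
    for _ in range(5):
        A=np.c_[2*Q,np.ones(len(Q))];s=np.linalg.lstsq(A,(Q**2).sum(1),rcond=None)[0];r=np.sqrt(s[2]+s[:2]@s[:2])
        e=abs(np.hypot(*(Q-s[:2]).T)-0.076);Q=Q[e<0.006]
        print(s[:2],r,len(Q))
    crop=f["im"][140:250,300:400];cv2.imwrite("pics/crop.png",cv2.resize(crop[...,::-1],None,fx=5,fy=5))
E
python3 meas.py
```

```text
top
[0.9269 0.2108 0.1011 0.9279 0.2115] 103.2 395 [181.  45.]
[ 0.7091 -0.4909  0.1037  0.7185 -0.5126] 120.9 361 [481. 123.]
[0.7717 0.6314 0.0738 0.771  0.6372] 22.5 182 [  7. 110.]
[0.7587 0.4578 0.1022 0.7571 0.4557] 9.5 9 [ 74. 111.]
[0.7323 0.4927 0.1048 0.7244 0.4764] 35.8 86 [ 59. 122.]
[0.705  0.4394 0.1027 0.7125 0.4554] 38.8 99 [ 82. 134.]
[0.7165 0.6297 0.0735 0.7166 0.6364] 22.1 168 [  6. 134.]
[0.6615 0.628  0.0735 0.6615 0.6339] 21.7 148 [  7. 156.]
[ 0.6229 -0.1264  0.0837  0.6236 -0.1261] 12.8 95 [325. 164.]
[0.5831 0.1584 0.0906 0.5833 0.1586] 12.9 96 [203. 183.]
[0.5607 0.1155 0.09   0.5611 0.1159] 12.6 96 [221. 192.]
[ 0.557  -0.2507  0.0559  0.5573 -0.2515] 12.1 87 [378. 191.]
[0.5575 0.1996 0.0902 0.5573 0.1989] 12.9 95 [185. 194.]
[0.5343 0.1561 0.09   0.5345 0.1567] 13.2 94 [204. 204.]
[0.4388 0.5663 0.0594 0.4407 0.5662] 83.6 141 [ 30. 249.]
[0.4952 0.1853 0.0898 0.4949 0.185 ] 13.2 96 [191. 221.]
[0.4891 0.137  0.09   0.4888 0.1366] 13.1 97 [212. 224.]
[ 0.4674 -0.1453  0.0805  0.4675 -0.1456] 19.2 218 [336. 230.]
[0.4563 0.3208 0.0843 0.4562 0.3209] 12.5 9
[... 855 characters left out ...]
. 253.]
[0.4932 0.1888 0.089  0.4931 0.1874] 13.1 174 [257. 254.]
[0.3613 0.2137 0.0827 0.3615 0.213 ] 13.0 203 [335. 288.]
[0.4545 0.3238 0.083  0.4549 0.3232] 12.8 263 [259. 338.]
[0.7206 0.4371 0.1051 0.7224 0.4365] 8.2 17 [ 38. 362.]
[0.7435 0.4509 0.1046 0.743  0.4501] 10.4 86 [ 19. 369.]
[0.704  0.4418 0.1045 0.7086 0.4385] 9.6 37 [ 48. 368.]
[0.682  0.451  0.1063 0.6844 0.4496] 13.7 55 [ 60. 376.]
[0.7473 0.4704 0.1016 0.7462 0.4722] 6.6 33 [  4. 379.]
282
[0.48080709 0.15664009] 0.069858473606072 38
[0.48972963 0.15688398] 0.07311937538036652 29
[0.5242678  0.15725042] 0.07309743721425514 29
[0.5242678  0.15725042] 0.07309743721425514 29
[0.5242678  0.15725042] 0.07309743721425514 29
```

View pics/crop.png

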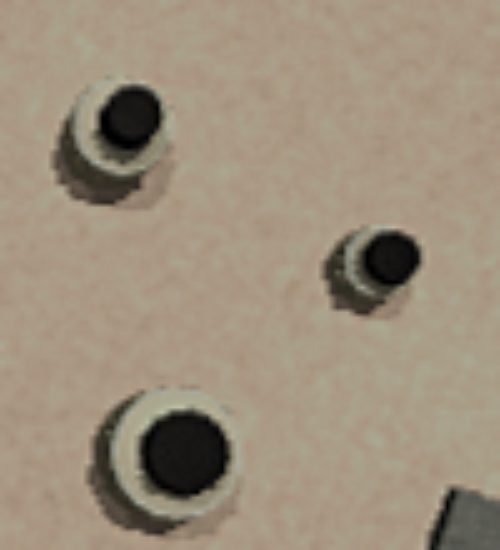

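The crop shows the spare at (130,118): it has a narrower body than the big pot at (185,452), and a larger one than the small pot at (390,258). Next I'll work out the geometry and move above the tray so the wrist camera can see it.

```bash
cat >> h.py <<'E'
from scipy.spatial.transform import Rotation as Ro
def pose(s=None):
    s=s or read_state(); return np.array(s["tool_pos"]),Ro.from_rotvec(s["orientation"])
def go(xyz,yaw_y=None,s=None):
    """slide (mm) and dr (rad) from present pose to TCP xyz with tool y at yaw_y deg, tool down"""
    P,R=pose(s); sl=R.inv().apply(np.array(xyz)-P)*1000
    y=np.radians(yaw_y); Y=np.array([np.cos(y),np.sin(y),0]);Z=np.array([0,0,-1.]);X=np.cross(Y,Z)
    dr=(R.inv()*Ro.from_matrix(np.c_[X,Y,Z])).as_rotvec()
    print("slide",np.round(sl,1),"dr",np.round(dr,3)); return sl,dr
def fitc(Q,r=None):
    from scipy.optimize import least_squares
    Q=np.asarray(Q)
    f=(lambda c:np.hypot(*(Q-c[:2]).T)-r) if r else (lambda c:np.hypot(*(Q-c[:2]).T)-c[2])
    x0=list(Q.mean(0))+([] if r else [.05]); o=least_squares(f,x0); return o.x,o.fun
E
python3 - <<'E'
from h import *
p=camera_params("wrist");R,t=RT(p);c=-R.T@t;P,Rt=pose()
print("cam in tool",Rt.inv().apply(c-P),"cam z in tool",Rt.inv().apply(R[2]),"cam x in tool",Rt.inv().apply(R[0]),p["fx"],p["cx"],p["cy"])
Q=np.array([[.5831,.1584],[.5607,.1155],[.5570,.1996],[.4952,.1853],[.4891,.1370]])
for r in(.0495,None): 
    c,e=fitc(Q,r);print(c,e*1000)
    v=Q-c[:2];print(np.degrees(np.arctan2(v[:,1],v[:,0]))%360)
go([.534,.157,.42],72)
E
```

```text
cam in tool [0.07856822 0.00062986 0.02068305] cam z in tool [-0.27987458  0.00133523  0.96003564] cam x in tool [ 5.61524449e-04  9.99999089e-01 -1.22711626e-03] 308.4123856902786 257.75486539991635 192.1782689658676
[0.53414566 0.15620832] [-0.49662264 -0.89649644 -0.4575836  -0.88837556 -0.52989679]
[  2.56341066 303.11670902  62.22428074 143.24095747 203.09431846]
[0.53421425 0.15631155 0.04883615] [ 0.09418612 -0.18352879  0.08296152 -0.23120052  0.23758167]
[  2.44624204 302.98263442  62.23901459 143.38683902 203.17377589]
slide [ 547.2 -498.1  -15.3] dr [-1.000e-03 -2.000e-03 -2.358e+00]
```

>>> servo_tool(
  increments=[
    {"slide":[547,-498,-15],"dr":[0,0,-2.358],"jaw":1},
    {"slide":[547,-498,-15],"dr":[0,0,-2.358],"jaw":1},
    {"slide":[547,-498,-15],"dr":[0,0,-2.358],"jaw":1},
    {"slide":[547,-498,-15],"dr":[0,0,-2.358],"jaw":1},
    {"slide":[547,-498,-15],"dr":[0,0,-2.358],"jaw":1},
    {"slide":[547,-498,-15],"dr":[0,0,-2.358],"jaw":1},
    {"slide":[547,-498,-15],"dr":[0,0,-2.358],"jaw":1},
    {"slide":[547,-498,-15],"dr":[0,0,-2.358],"jaw":1},
    {"slide":[547,-498,-15],"dr":[0,0,-2.358],"jaw":1},
    {"slide":[547,-498,-15],"dr":[0,0,-2.358],"jaw":1},
    {"slide":[547,-498,-15],"dr":[0,0,-2.358],"jaw":1},
    {"slide":[547,-498,-15],"dr":[0,0,-2.358],"jaw":1},
    {"slide":[547,-498,-15],"dr":[0,0,-2.358],"jaw":1},
    {"slide":[547,-498,-15],"dr":[0,0,-2.358],"jaw":1},
    {"slide":[547,-498,-15],"dr":[0,0,-2.358],"jaw":1},
    {"slide":[547,-498,-15],"dr":[0,0,-2.358],"jaw":1},
    {"slide":[547,-498,-15],"dr":[0,0,-2.358],"jaw":1},
    {"slide":[547,-498,-15],"dr":[0,0,-2.358],"jaw":1},
    {"slide":[547,-498,-15],"dr":[0,0,-2.358],"jaw":1},
    {"slide":[547,-498,-15],"dr":[0,0,-2.358],"jaw":1},
  ],
)

```text
t: 2.1
tool_pos: [0.5339, 0.1558, 0.4199]
orientation: [0.495, 3.102, 0.0]
force: [-0.1, 0.3, 0.1]
opening: 0.0003
gripper_force: 0.0
```

```bash
cat > w.py <<'E'
from h import *; from meas import caps; import sys
def look(tag,save=True,zlo=.07):
    s=read_state();p=camera_params("wrist");im,d=read_camera("wrist")
    np.savez(f"w{tag}.npz",im=im,d=d)
    if save: cv2.imwrite(f"pics/w{tag}.png",im[...,::-1])
    P,R=pose(s);print("t",s["t"],"tcp",np.round(P,4),"y ang",np.degrees(np.arctan2(*R.apply([0,1,0])[1::-1])),"tilt",R.apply([0,0,1]),"open",s["opening"],"F",np.round(s["force"],2))
    o=caps(im,d,p,zlo)
    for k in o: print(np.round(k[:5],4),round(k[5],1),k[6],np.round(k[7]))
    return im,d,p,o
if __name__=="__main__": look(sys.argv[1])
E
python3 w.py 1
```

```text
t 2.1 tcp [0.5339 0.1558 0.4199] y ang 71.85226128684305 tilt [ 2.34564381e-04 -5.28100270e-07 -9.99999972e-01] open 0.00029182502725299674 F [-0.09  0.26  0.06]
[0.375  0.2058 0.0787 0.3739 0.2062] 7.4 36 [256.   1.]
[0.3614 0.0765 0.0822 0.3608 0.0756] 13.5 682 [121.  33.]
[0.4565 0.3194 0.0822 0.4566 0.32  ] 13.3 680 [396.  50.]
[0.4951 0.1851 0.0884 0.4952 0.1853] 13.3 527 [274. 134.]
[0.4896 0.1369 0.0884 0.4899 0.1364] 13.4 515 [227. 143.]
[0.5339 0.1564 0.0885 0.5341 0.1563] 12.8 458 [258. 178.]
[0.5569 0.1992 0.0883 0.5579 0.1994] 13.4 464 [303. 185.]
[0.5604 0.1159 0.0884 0.561  0.1155] 13.1 425 [231. 211.]
[0.5818 0.1591 0.0883 0.583  0.1586] 13.0 403 [274. 217.]
```

View pics/w1.png

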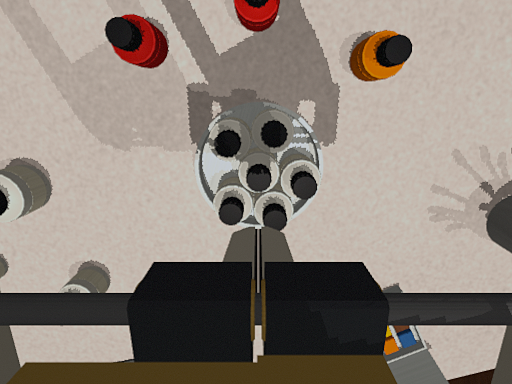

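The wrist view shows the open gap at the left of the tray, between bottle E at (227,143) and bottle B at (231,211). The middle bottle is at (258,178). It agrees with the top view to within 0.5 mm. I'll enter the gap with closed fingers and sweep E and D clockwise about the tray centre.

```bash
cat > push.py <<'E'
from h import *
C=np.array([.5341,.1563])
def fp(th):
    E=C+.0488*np.array([np.cos(np.radians(th)),np.sin(np.radians(th))]); f=np.radians(th-65)
    return E-.0315*np.array([np.cos(f),np.sin(f)]), th-155
def u(a,r): return C+r*np.array([np.cos(np.radians(a)),np.sin(np.radians(a))])
if __name__=="__main__":
    P,R=pose()
    for z in(.30,.2): go([*u(253,.047),z],73)
    # rows from the insertion pose
    y=np.radians(73);Y=np.array([np.cos(y),np.sin(y),0]);Z=np.array([0,0,-1.]);M=np.c_[np.cross(Y,Z),Y,Z]
    s=dict(tool_pos=[*u(253,.047),.2],orientation=Ro.from_matrix(M).as_rotvec())
    for th in (204,200,196,192,188,184,182,180): a,b=fp(th); print(th,end=" ");go([*a,.2],b,s)
E
python3 push.py
```

```text
slide [ -1.  -46.6 119.9] dr [ 0.    0.   -0.02]
slide [ -0.9 -46.6 219.9] dr [ 0.    0.   -0.02]
204 slide [ 8.1  2.2 -0. ] dr [0.    0.    0.419]
200 slide [11.2  2.8 -0. ] dr [0.    0.    0.489]
196 slide [14.2  3.7 -0. ] dr [0.    0.    0.559]
192 slide [17.2  4.8 -0. ] dr [0.    0.    0.628]
188 slide [20.1  6.1 -0. ] dr [0.    0.    0.698]
184 slide [22.9  7.6 -0. ] dr [0.    0.    0.768]
182 slide [24.3  8.5 -0. ] dr [0.    0.    0.803]
180 slide [25.6  9.3 -0. ] dr [0.    0.    0.838]
```

>>> servo_tool(
  increments=[
    {"slide":[-1,-46.6,40],"dr":[0,0,-0.02],"jaw":1},
    {"slide":[-1,-46.6,80],"dr":[0,0,-0.02],"jaw":1},
    {"slide":[-1,-46.6,115],"dr":[0,0,-0.02],"jaw":1},
    {"slide":[-1,-46.6,135],"dr":[0,0,-0.02],"jaw":1},
    {"slide":[-1,-46.6,150],"dr":[0,0,-0.02],"jaw":1},
    {"slide":[-1,-46.6,165],"dr":[0,0,-0.02],"jaw":1},
    {"slide":[-1,-46.6,180],"dr":[0,0,-0.02],"jaw":1},
    {"slide":[-1,-46.6,195],"dr":[0,0,-0.02],"jaw":1},
    {"slide":[-1,-46.6,210],"dr":[0,0,-0.02],"jaw":1},
    {"slide":[-1,-46.6,220],"dr":[0,0,-0.02],"jaw":1},
    {"slide":[-1,-46.6,220],"dr":[0,0,-0.02],"jaw":1},
    {"slide":[-1,-46.6,220],"dr":[0,0,-0.02],"jaw":1},
  ],
)

```text
t: 3.35
tool_pos: [0.5206, 0.1121, 0.1997]
orientation: [-0.46, -3.108, 0.0]
force: [-0.0, 0.7, 0.2]
opening: 0.0004
gripper_force: 0.0
```

>>> servo_tool(
  increments=[
    {"slide":[4,1,0],"dr":[0,0,0.2],"jaw":1},
    {"slide":[8.1,2.2,0],"dr":[0,0,0.31],"jaw":1},
    {"slide":[8.1,2.2,0],"dr":[0,0,0.419],"jaw":1},
    {"slide":[9.7,2.5,0],"dr":[0,0,0.454],"jaw":1},
    {"slide":[11.2,2.8,0],"dr":[0,0,0.489],"jaw":1},
    {"slide":[12.7,3.2,0],"dr":[0,0,0.524],"jaw":1},
    {"slide":[14.2,3.7,0],"dr":[0,0,0.559],"jaw":1},
    {"slide":[15.7,4.2,0],"dr":[0,0,0.594],"jaw":1},
    {"slide":[17.2,4.8,0],"dr":[0,0,0.628],"jaw":1},
    {"slide":[18.6,5.4,0],"dr":[0,0,0.663],"jaw":1},
    {"slide":[20.1,6.1,0],"dr":[0,0,0.698],"jaw":1},
    {"slide":[21.5,6.8,0],"dr":[0,0,0.733],"jaw":1},
    {"slide":[22.9,7.6,0],"dr":[0,0,0.768],"jaw":1},
    {"slide":[24.3,8.5,0],"dr":[0,0,0.803],"jaw":1},
    {"slide":[24.3,8.5,0],"dr":[0,0,0.803],"jaw":1},
  ],
)

```text
t: 4.85
tool_pos: [0.5004, 0.1273, 0.201]
orientation: [1.637, 2.679, 0.002]
force: [0.5, -0.2, 0.0]
opening: 0.0003
gripper_force: 0.5
```

```bash
cat > tm.py <<'E'
from h import *; from meas import caps; import sys
C=np.array([.5341,.1563])
def top(tag):
    p=camera_params("top");im,d=read_camera("top");cv2.imwrite(f"pics/t{tag}.png",cv2.resize(im[150:270,150:400,::-1],None,fx=3,fy=3))
    for o in caps(im,d,p,.05):
        v=np.array(o[:2])-C
        if np.hypot(*v)<.09: print(np.round(o[:5],4),o[6],"R %.1f ang %.1f"%(np.hypot(*v)*1e3,np.degrees(np.arctan2(v[1],v[0]))%360))
s=read_state();print(s["t"],s["tool_pos"],s["force"]);top(sys.argv[1])
E
python3 tm.py 1
```

```text
4.85 [0.5004169  0.12732847 0.20097608] [ 0.52694247 -0.18657651  0.02643913]
```

View pics/t1.png

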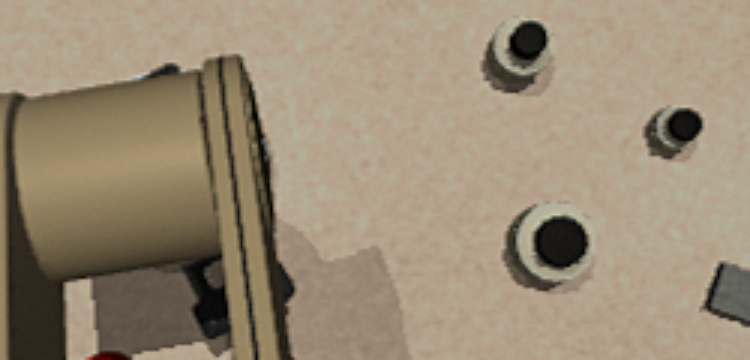

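>>> servo_tool(
  increments=[
    {"slide":[1.5,-0.4,0],"dr":[0,0,0.035],"jaw":1},
    {"slide":[1.5,-0.4,0],"dr":[0,0,0.035],"jaw":1},
    {"slide":[1.5,-0.4,0],"dr":[0,0,0.035],"jaw":1},
    {"slide":[-2,0,0],"dr":[0,0,0],"jaw":1},
    {"slide":[-3,0,0],"dr":[0,0,0],"jaw":1},
    {"slide":[-3,0,-20],"dr":[0,0,0],"jaw":1},
    {"slide":[-3,0,-60],"dr":[0,0,0],"jaw":1},
    {"slide":[-3,0,-110],"dr":[0,0,0],"jaw":1},
    {"slide":[0,40,-160],"dr":[0,0,0],"jaw":1},
    {"slide":[0,45,-190],"dr":[0,0,0],"jaw":1},
    {"slide":[0,45,-200],"dr":[0,0,0],"jaw":1},
    {"slide":[0,45,-200],"dr":[0,0,0],"jaw":1},
  ],
)

```text
t: 6.1
tool_pos: [0.5403, 0.1481, 0.4019]
orientation: [1.636, 2.679, 0.004]
force: [-0.3, -0.1, -0.7]
opening: 0.0002
gripper_force: 0.0
```

```bash
cat > wl.py <<'E'
from w import *
C=np.array([.5341,.1563])
im,d,p,o=look(sys.argv[1])
for k in o:
    v=np.array(k[3:5])-C
    if np.hypot(*v)<.08: print("R %.1f ang %.1f"%(np.hypot(*v)*1e3,np.degrees(np.arctan2(v[1],v[0]))%360))
E
python3 wl.py 2
```

```text
t 6.1 tcp [0.5403 0.1481 0.4019] y ang 27.17777353360081 tilt [ 3.55347079e-03  8.98386373e-04 -9.99993283e-01] open 0.00022908260916231816 F [-0.29 -0.09 -0.74]
[0.3644 0.2102 0.0821 0.3641 0.2104] 13.4 800 [111.  33.]
[0.5092 0.1989 0.0883 0.5092 0.1987] 13.4 605 [251. 121.]
[0.5573 0.1999 0.0884 0.5578 0.1994] 13.6 585 [296. 144.]
[0.4857 0.1577 0.0882 0.4855 0.1577] 13.4 589 [210. 149.]
[0.3618 0.0768 0.0821 0.3611 0.0762] 13.2 567 [ 64. 163.]
[0.5345 0.1568 0.0883 0.5347 0.1558] 13.5 536 [255. 172.]
[0.5828 0.1593 0.0884 0.5832 0.159 ] 13.0 511 [299. 191.]
[0.5603 0.1176 0.0884 0.561  0.1164] 12.9 428 [260. 216.]
[ 0.4656 -0.1365  0.0783  0.4681 -0.1429] 17.9 351 [ 95. 355.]
R 49.2 ang 120.5
R 49.2 ang 61.3
R 48.6 ang 178.4
R 0.8 ang 319.5
R 49.2 ang 3.1
R 48.2 ang 304.0
```

View pics/w2.png

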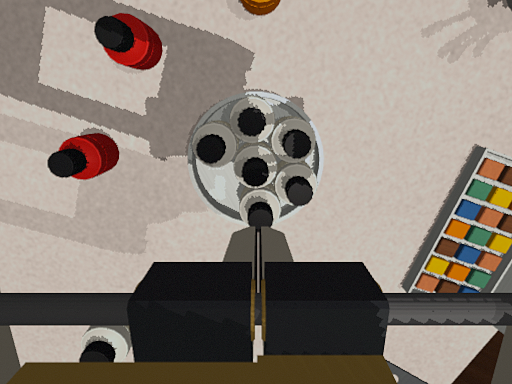

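The gap now spans 178° to 304° (125.6°), so a slot is open at about 241°, with all six bottles upright. Next is the spare.

```bash
python3 - <<'E'
from h import *
from scipy.optimize import least_squares
f=np.load("w2.npz");p=camera_params("wrist");P=cloud(p,f["d"])
m=(P[...,2]>.0265)&(P[...,2]<.0325)&(f["d"]>0)
Q=P[m][:,:2];r=np.hypot(*(Q-[.5341,.1563]).T);Q=Q[(r>.070)&(r<.082)]
o=least_squares(lambda c:np.hypot(*(Q-c).T)-.076,[.5341,.1563],loss="soft_l1",f_scale=.001)
a=np.degrees(np.arctan2(*(Q-o.x).T[::-1]))%360
print(len(Q),o.x,np.histogram(a,12,(0,360))[0],np.sqrt((o.fun**2).mean()))
r=np.hypot(*(Q-o.x).T);print(np.percentile(r,[2,10,50,90,98]))
go([.6229,-.1262,.38],61.2)
E
```

```text
1258 [0.53298972 0.15533019] [ 76 111 124 144 144 137 111 119 127  67  46  52] 0.001482070802317163
[0.07352182 0.07392829 0.07618667 0.07803255 0.07846576]
slide [-281.9  -51.    19.4] dr [ 0.    -0.    -0.594]
```

>>> servo_tool(
  increments=[
    {"slide":[-46,-8,0],"dr":[0,0,-0.1],"jaw":0},
    {"slide":[-92,-17,0],"dr":[0,0,-0.2],"jaw":0},
    {"slide":[-138,-25,5],"dr":[0,0,-0.3],"jaw":0},
    {"slide":[-184,-34,10],"dr":[0,0,-0.4],"jaw":0},
    {"slide":[-230,-43,15],"dr":[0,0,-0.5],"jaw":0},
    {"slide":[-270,-51,19],"dr":[0,0,-0.594],"jaw":0},
    {"slide":[-281.9,-51,19],"dr":[0,0,-0.594],"jaw":0},
    {"slide":[-281.9,-51,19],"dr":[0,0,-0.594],"jaw":0},
    {"slide":[-281.9,-51,19],"dr":[0,0,-0.594],"jaw":0},
  ],
)

```text
t: 7.05
tool_pos: [0.6225, -0.1254, 0.3792]
orientation: [-0.783, -3.04, -0.001]
force: [0.1, -0.4, -0.8]
opening: 0.0677
gripper_force: 0.0
```

```bash
python3 - <<'E'
from w import *
im,d,p,o=look("3")
b=min(o,key=lambda k:np.hypot(k[3]-.623,k[4]+.126))
go([b[3],b[4],.243],61.2)
E
```

```text
t 7.05 tcp [ 0.6225 -0.1254  0.3792] y ang 61.121989403550245 tilt [-0.00253179  0.00147723 -0.9999957 ] open 0.06772776985838215 F [ 0.07 -0.38 -0.83]
[0.5719 0.1064 0.0795 0.5711 0.1066] 4.6 35 [477.   1.]
[ 0.469  -0.1465  0.0783  0.4689 -0.1466] 19.4 1772 [147.  44.]
[ 0.623  -0.1276  0.0823  0.6234 -0.1279] 13.0 563 [256. 190.]
slide [ -2.4  -2.3 136.8] dr [ 0.    -0.002 -0.   ]
```

>>> servo_tool(
  increments=[
    {"slide":[-1.5,-2,40],"dr":[0,0,0],"jaw":0},
    {"slide":[-1.5,-2,80],"dr":[0,0,0],"jaw":0},
    {"slide":[-1.5,-2,115],"dr":[0,0,0],"jaw":0},
    {"slide":[-1.5,-2,130],"dr":[0,0,0],"jaw":0},
    {"slide":[-1.5,-2,136],"dr":[0,0,0],"jaw":0},
    {"slide":[-1.5,-2,136],"dr":[0,0,0],"jaw":1},
    {"slide":[-1.5,-2,136],"dr":[0,0,0],"jaw":1},
    {"slide":[-1.5,-2,136],"dr":[0,0,0],"jaw":1},
    {"slide":[-1.5,-2,136],"dr":[0,0,0],"jaw":1},
    {"slide":[-1.5,-2,136],"dr":[0,0,0],"jaw":1},
    {"slide":[-1.5,-2,136],"dr":[0,0,0],"jaw":1},
    {"slide":[-1.5,-2,136],"dr":[0,0,0],"jaw":1},
    {"slide":[-1.5,-2,136],"dr":[0,0,0],"jaw":1},
  ],
  force=8,
)

```text
t: 8.4
tool_pos: [0.6233, -0.1288, 0.2447]
orientation: [-0.782, -3.043, -0.0]
force: [0.5, 0.1, -0.4]
opening: 0.0336
gripper_force: 0.0
```

>>> servo_tool(
  increments=[
    {"slide":[0,0,0],"dr":[0,0,0],"jaw":1},
    {"slide":[0,0,0],"dr":[0,0,0],"jaw":1},
    {"slide":[0,0,0],"dr":[0,0,0],"jaw":1},
    {"slide":[0,0,0],"dr":[0,0,0],"jaw":1},
  ],
)

```text
t: 8.8
tool_pos: [0.6234, -0.1288, 0.2447]
orientation: [-0.781, -3.043, -0.0]
force: [0.4, -0.1, -1.6]
opening: 0.0254
gripper_force: 8.0
```

```bash
python3 w.py 3b
```

```text
t 8.8 tcp [ 0.6234 -0.1288  0.2447] y ang 61.193732454529695 tilt [-1.38381431e-04  5.60843194e-05 -9.99999989e-01] open 0.02542948018840275 F [ 0.4  -0.11 -1.6 ]
[ 0.4808 -0.1517  0.0781  0.4757 -0.1504] 17.4 1810 [50. 12.]
[ 0.6203 -0.1278  0.0957  0.6229 -0.1285] 15.8 376 [257. 256.]
```

>>> servo_tool(
  increments=[
    {"slide":[0,0,0],"dr":[0,0,0],"jaw":0.4},
    {"slide":[0,0,0],"dr":[0,0,0],"jaw":0.4},
    {"slide":[0,0,0],"dr":[0,0,0],"jaw":0.4},
    {"slide":[0,0,0],"dr":[0,0,0.15],"jaw":0.4},
    {"slide":[0,0,0],"dr":[0,0,0.3],"jaw":0.4},
    {"slide":[0,0,0],"dr":[0,0,0.45],"jaw":0.4},
    {"slide":[0,0,0],"dr":[0,0,0.6],"jaw":0.4},
    {"slide":[0,0,0],"dr":[0,0,0.75],"jaw":0.4},
    {"slide":[0,0,0],"dr":[0,0,0.9],"jaw":0.4},
    {"slide":[0,0,0],"dr":[0,0,1.05],"jaw":0.4},
    {"slide":[0,0,0],"dr":[0,0,1.2],"jaw":0.4},
    {"slide":[0,0,0],"dr":[0,0,1.35],"jaw":0.4},
    {"slide":[0,0,0],"dr":[0,0,1.5],"jaw":0.4},
    {"slide":[0,0,0],"dr":[0,0,1.571],"jaw":0.4},
    {"slide":[0,0,0],"dr":[0,0,1.571],"jaw":0.4},
    {"slide":[0,0,0],"dr":[0,0,1.571],"jaw":1},
    {"slide":[0,0,0],"dr":[0,0,1.571],"jaw":1},
    {"slide":[0,0,0],"dr":[0,0,1.571],"jaw":1},
    {"slide":[0,0,0],"dr":[0,0,1.571],"jaw":1},
    {"slide":[0,0,0],"dr":[0,0,1.571],"jaw":1},
  ],
  force=10,
)

```text
t: 10.85
tool_pos: [0.6233, -0.1288, 0.2447]
orientation: [-2.704, -1.599, 0.0]
force: [-0.2, -0.4, 0.8]
opening: 0.0257
gripper_force: 10.0
```

```bash
python3 - <<'E'
from h import *
s=read_state();print(s["t"],s["tool_pos"],s["opening"],s["gripper_force"],s["force"],s["wrist_torque"])
go([.6234,-.1288,.33],-28.8)
# from lifted commanded pose to above the slot
y=np.radians(-28.8);Y=np.array([np.cos(y),np.sin(y),0]);Z=np.array([0,0,-1.]);M=np.c_[np.cross(Y,Z),Y,Z]
go([.5105,.1138,.35],-28.8)
E
```

```text
10.85 [ 0.62334545 -0.12880575  0.24468511] 0.02574495825638531 9.992733299732208 [-0.16136839 -0.44793155  0.79159931] [ 0.02303682 -0.04751237 -0.00392676]
slide [  0.    0.  -85.3] dr [-0. -0.  0.]
slide [ 158.2 -215.8 -105.3] dr [-0. -0.  0.]
```

>>> servo_tool(
  increments=[
    {"slide":[0,0,-10],"dr":[0,0,0],"jaw":1},
    {"slide":[0,0,-40],"dr":[0,0,0],"jaw":1},
    {"slide":[0,0,-80],"dr":[0,0,0],"jaw":1},
    {"slide":[10,-14,-115],"dr":[0,0,0],"jaw":1},
    {"slide":[30,-41,-125],"dr":[0,0,0],"jaw":1},
    {"slide":[52,-71,-125],"dr":[0,0,0],"jaw":1},
    {"slide":[76,-104,-125],"dr":[0,0,0],"jaw":1},
    {"slide":[100,-136,-125],"dr":[0,0,0],"jaw":1},
    {"slide":[122,-166,-125],"dr":[0,0,0],"jaw":1},
    {"slide":[140,-191,-125],"dr":[0,0,0],"jaw":1},
    {"slide":[152,-207,-125],"dr":[0,0,0],"jaw":1},
    {"slide":[158.2,-215.8,-125],"dr":[0,0,0],"jaw":1},
    {"slide":[158.2,-215.8,-125],"dr":[0,0,0],"jaw":1},
    {"slide":[158.2,-215.8,-125],"dr":[0,0,0],"jaw":1},
    {"slide":[158.2,-215.8,-125],"dr":[0,0,0],"jaw":1},
  ],
  force=15,
)

```text
t: 12.35
tool_pos: [0.511, 0.1129, 0.3698]
orientation: [2.705, 1.597, -0.0]
force: [0.7, -0.1, -1.8]
opening: 0.0257
gripper_force: 15.0
```

```bash
python3 wl.py 4
```

```text
t 12.35 tcp [0.511  0.1129 0.3698] y ang -28.879173118863783 tilt [ 1.94312035e-04 -3.33184154e-04 -9.99999926e-01] open 0.025676840533699806 F [ 0.7  -0.15 -1.83]
[0.4547 0.3135 0.082  0.4558 0.3178] 12.4 451 [69.  7.]
[0.5577 0.1994 0.0883 0.5577 0.1994] 13.4 858 [255.  76.]
[0.51   0.1985 0.0882 0.5099 0.1984] 13.1 792 [205. 106.]
[0.5833 0.1591 0.0884 0.5836 0.1588] 13.5 805 [306. 105.]
[0.5349 0.1564 0.0884 0.5346 0.1561] 13.4 723 [256. 137.]
[0.4864 0.1574 0.0882 0.486  0.1572] 13.1 700 [207. 163.]
[0.5614 0.1161 0.0884 0.5616 0.1155] 13.2 699 [305. 162.]
[0.365  0.2097 0.082  0.364  0.2099] 13.2 699 [ 62. 176.]
R 49.2 ang 61.3
R 48.6 ang 119.8
R 49.5 ang 2.9
R 0.5 ang 331.9
R 48.1 ang 179.0
R 49.2 ang 304.0
```

View pics/w4.png

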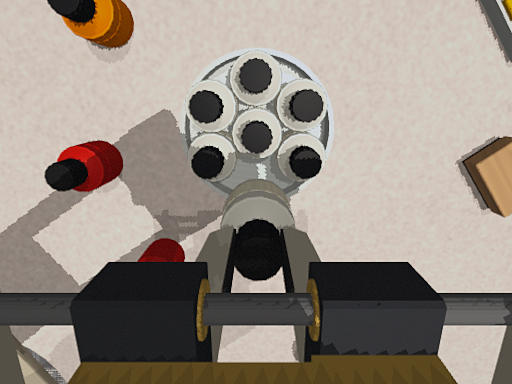

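```bash
python3 - <<'E'
from h import *
from scipy.optimize import least_squares
f=np.load("w4.npz");p=camera_params("wrist");P=cloud(p,f["d"]);im=f["im"]
m=(abs(P[...,2]-.2065)<.004)&(im.max(-1)<70)&(np.hypot(P[...,0]-.511,P[...,1]-.1129)<.025)
Q=P[m];print(len(Q),Q.mean(0),cv2.minEnclosingCircle(Q[:,:2].astype(np.float32)*1000),np.percentile(Q[:,2],[10,50,90]))
# shoulder edge of held bottle and rim
for lo,hi in((.0285,.0325),(.0265,.0325)):
    m=(P[...,2]>lo)&(P[...,2]<hi)&(f["d"]>0)
    Q=P[m][:,:2];r=np.hypot(*(Q-[.5336,.1558]).T);Q=Q[(r>.071)&(r<.081)]
    o=least_squares(lambda c:np.hypot(*(Q-c).T)-.076,[.5341,.1563],loss="soft_l1",f_scale=.001)
    r=np.hypot(*(Q-o.x).T);print(len(Q),o.x,np.percentile(r,[2,50,98]))
E
```

```text
1942 [0.51282326 0.11419207 0.20640756] ((512.765625, 113.79008483886719), 15.654581069946289) [0.20523012 0.20656334 0.2073825 ]
1474 [0.53483722 0.1562473 ] [0.07340607 0.07626935 0.078517  ]
1754 [0.53482096 0.15623463] [0.07331721 0.07617418 0.0784976 ]
```

```bash
python3 - <<'E'
from h import *
f=np.load("w4.npz");p=camera_params("wrist");P=cloud(p,f["d"]);im=f["im"]
a=np.radians(61.12);X=np.array([np.cos(a),np.sin(a)]);Y=np.array([X[1],-X[0]])
q=(P[...,:2]-[.511,.1129])*1000; qx=q@X;qy=q@Y
top=(P[...,2]>.2045)&(P[...,2]<.2095)
for c in (-8,-4,0,4,8):
    m=top&(abs(qy-c)<1.5);print(c,"x",np.percentile(qx[m&(abs(qx)<20)],[1,99]),end="; ")
print()
for c in (-10,-6,-2,2,6,9,11):
    m=top&(abs(qx-c)<1.2)&(abs(qy)<45);print(c,"y",np.percentile(qy[m],[1,50,99]),m.sum(),end="; ")
# whole gripped-bottle body: lower part points (white) below fingers
m=(P[...,2]>.13)&(P[...,2]<.165)&(abs(qx)<40)&(abs(qy)<40)
print("\nbody",m.sum(),np.percentile(qy[m],[1,50,99]),np.percentile(qx[m],[1,50,99]))
m=(abs(P[...,2]-.172)<.003)&(abs(qx)<40)&(abs(qy)<40)&(im.min(-1)>90)
if m.sum(): print("shoulder",m.sum(),np.percentile(qy[m],[1,50,99]),np.percentile(qx[m],[1,99]))
E
```

```text
-8 x [-9.38985232  9.75011674]; -4 x [-10.8265176   12.05410401]; 0 x [-11.82944391  13.28984455]; 4 x [-11.84312654  12.6545617 ]; 8 x [-9.931726   11.37329758]; 
-10 y [-7.21994508  0.65340544  9.50492961] 116; -6 y [-11.94051654   0.65508938  13.72202097] 183; -2 y [-11.80130412   0.65670696  13.62179336] 202; 2 y [-11.72277856   1.17203734  13.50339886] 213; 6 y [-11.91900606   0.65967512  14.58731595] 208; 9 y [-26.01643428   2.17985732  28.11533488] 419; 11 y [-6.91922746  1.16588655  9.07800812] 145; 
body 789 [-21.50957567   0.61792799  22.22363371] [ 8.72305514 21.88412322 24.35960343]
shoulder 940 [-21.51596525   1.23833229  22.79976627] [ 4.31577032 23.7477386 ]
```

>>> servo_tool(
  increments=[
    {"slide":[0.2,-0.9,20],"dr":[0,0,0],"jaw":1},
    {"slide":[0.2,-0.9,40],"dr":[0,0,0],"jaw":1},
    {"slide":[0.2,-0.9,55],"dr":[0,0,0],"jaw":1},
    {"slide":[0.2,-0.9,60],"dr":[0,0,0],"jaw":1},
    {"slide":[0.2,-0.9,60],"dr":[0,0,0],"jaw":1},
    {"slide":[0.2,-0.9,60],"dr":[0,0,0],"jaw":1},
    {"slide":[0.2,-0.9,60],"dr":[0,0,0],"jaw":1},
  ],
)

```text
t: 13.1
tool_pos: [0.5104, 0.1144, 0.3109]
orientation: [2.704, 1.598, 0.003]
force: [0.8, -0.3, -1.3]
opening: 0.0256
gripper_force: 15.0
```

```bash
python3 - <<'E'
from h import *
s=read_state();print(s["t"],s["tool_pos"],s["force"],s["wrist_torque"])
go([.5103,.1135,.25],-28.8)
E
```

```text
13.1 [0.51040359 0.11444779 0.3109405 ] [ 0.75965632 -0.30704145 -1.27218575] [-0.0213139  -0.06785667 -0.03593551]
slide [-0.9  0.3 60.9] dr [ 0.002 -0.001 -0.   ]
```

>>> servo_tool(
  increments=[
    {"slide":[-0.9,0.3,0],"dr":[0,0,0],"jaw":1},
    {"slide":[-0.9,0.3,2],"dr":[0,0,0],"jaw":1},
    {"slide":[-0.9,0.3,5],"dr":[0,0,0],"jaw":1},
    {"slide":[-0.9,0.3,8],"dr":[0,0,0],"jaw":1},
    {"slide":[-0.9,0.3,11],"dr":[0,0,0],"jaw":1},
    {"slide":[-0.9,0.3,14],"dr":[0,0,0],"jaw":1},
    {"slide":[-0.9,0.3,17],"dr":[0,0,0],"jaw":1},
    {"slide":[-0.9,0.3,19],"dr":[0,0,0],"jaw":1},
    {"slide":[-0.9,0.3,19],"dr":[0,0,0],"jaw":1},
    {"slide":[-0.9,0.3,19],"dr":[0,0,0],"jaw":1},
  ],
)

```text
t: 14.1
tool_pos: [0.5097, 0.1135, 0.2907]
orientation: [-2.704, -1.599, 0.0]
force: [-0.1, 0.2, -0.4]
opening: 0.0258
gripper_force: 15.0
```

```bash
cat > st.py <<'E'
from h import *
s=read_state();print(s["t"],s["tool_pos"],s["force"],s["wrist_torque"],s["opening"],s["gripper_force"])
go([.5103,.1135,.2512],-28.8)
E
python3 st.py
```

```text
14.1 [0.5097238  0.11350706 0.29070941] [-0.07116001  0.20119715 -0.39939306] [-0.06615507 -0.01086267 -0.01314886] 0.02583731477296788 14.990677535533905
slide [ 0.3  0.5 39.5] dr [-0.  0. -0.]
```

>>> servo_tool(
  increments=[
    {"slide":[0.3,0.5,2],"dr":[0,0,0],"jaw":1},
    {"slide":[0.3,0.5,5],"dr":[0,0,0],"jaw":1},
    {"slide":[0.3,0.5,8],"dr":[0,0,0],"jaw":1},
    {"slide":[0.3,0.5,11],"dr":[0,0,0],"jaw":1},
    {"slide":[0.3,0.5,13],"dr":[0,0,0],"jaw":1},
    {"slide":[0.3,0.5,15],"dr":[0,0,0],"jaw":1},
    {"slide":[0.3,0.5,17],"dr":[0,0,0],"jaw":1},
    {"slide":[0.3,0.5,18],"dr":[0,0,0],"jaw":1},
    {"slide":[0.3,0.5,19],"dr":[0,0,0],"jaw":1},
    {"slide":[0.3,0.5,19],"dr":[0,0,0],"jaw":1},
  ],
)

```text
t: 15.1
tool_pos: [0.5103, 0.1135, 0.2716]
orientation: [-2.704, -1.599, 0.0]
force: [-0.5, 0.1, -1.5]
opening: 0.0257
gripper_force: 15.0
```

```bash
python3 st.py; python3 wl.py 5
```

```text
15.1 [0.51026848 0.11351626 0.2716231 ] [-0.46978841  0.14292321 -1.54613339] [-0.00977221 -0.02483887  0.00566998] 0.025725157163926034 14.990581423044205
slide [ 0.   0.  20.4] dr [-0.  0. -0.]
t 15.1 tcp [0.5103 0.1135 0.2716] y ang -28.82028736932728 tilt [-1.39346896e-04 -9.85392086e-06 -9.99999990e-01] open 0.025725157163926034 F [-0.47  0.14 -1.55]
[0.5577 0.1995 0.0883 0.5579 0.1995] 13.7 2302 [256.  59.]
[0.5832 0.1593 0.0882 0.5835 0.1587] 13.5 2073 [336. 108.]
[0.5102 0.1986 0.0882 0.51   0.1987] 13.4 2059 [177. 109.]
[0.5351 0.1566 0.0882 0.5349 0.1562] 13.3 1786 [258. 156.]
[0.4867 0.1578 0.0881 0.4856 0.1573] 13.5 1686 [182. 195.]
[0.5614 0.1167 0.0882 0.5614 0.116 ] 13.4 1682 [332. 195.]
[0.5122 0.115  0.1091 0.5121 0.1145] 15.5 1957 [258. 249.]
R 49.3 ang 61.1
R 49.5 ang 2.8
R 48.8 ang 119.6
R 0.8 ang 352.7
R 48.5 ang 178.9
R 48.7 ang 304.1
R 47.2 ang 242.2
```

>>> servo_tool(
  increments=[
    {"slide":[0,0,2],"dr":[0,0,0],"jaw":1},
    {"slide":[0,0,4],"dr":[0,0,0],"jaw":1},
    {"slide":[0,0,6],"dr":[0,0,0],"jaw":1},
    {"slide":[0,0,8],"dr":[0,0,0],"jaw":1},
    {"slide":[0,0,10],"dr":[0,0,0],"jaw":1},
    {"slide":[0,0,12],"dr":[0,0,0],"jaw":1},
    {"slide":[0,0,14],"dr":[0,0,0],"jaw":1},
    {"slide":[0,0,16],"dr":[0,0,0],"jaw":1},
    {"slide":[0,0,18],"dr":[0,0,0],"jaw":1},
    {"slide":[0,0,19.5],"dr":[0,0,0],"jaw":1},
    {"slide":[0,0,19.5],"dr":[0,0,0],"jaw":1},
    {"slide":[0,0,19.5],"dr":[0,0,0],"jaw":1},
  ],
)

```text
t: 16.35
tool_pos: [0.5103, 0.1135, 0.2522]
orientation: [-2.704, -1.599, 0.0]
force: [0.7, -0.8, -0.6]
opening: 0.0256
gripper_force: 15.0
```

```bash
python3 st.py
```

```text
16.35 [0.51030279 0.11352635 0.25223173] [ 0.7156645  -0.81591305 -0.59946326] [-0.07399675 -0.04358725 -0.00459028] 0.025556974227413123 14.990675300359726
slide [-0.  0.  1.] dr [-0.  0. -0.]
```

>>> servo_tool(
  increments=[
    {"slide":[0,0,0.5],"dr":[0,0,0],"jaw":1},
    {"slide":[0,0,0.9],"dr":[0,0,0],"jaw":1},
    {"slide":[0,0,1.3],"dr":[0,0,0],"jaw":1},
    {"slide":[0,0,1.3],"dr":[0,0,0],"jaw":1},
  ],
)

```text
t: 16.75
tool_pos: [0.5103, 0.1135, 0.2509]
orientation: [-2.704, -1.599, 0.0]
force: [0.2, 0.5, -0.8]
opening: 0.0256
gripper_force: 15.0
```

```bash
python3 st.py
```

```text
16.75 [0.51027533 0.11349054 0.25089439] [ 0.18587349  0.46015323 -0.75189259] [-0.04297046 -0.02969154 -0.02323061] 0.025631182665228874 14.990569800138474
slide [ 0.   0.  -0.3] dr [-0.  0. -0.]
```

>>> servo_tool(
  increments=[
    {"slide":[0,0,0.2],"dr":[0,0,0],"jaw":1},
    {"slide":[0,0,0.2],"dr":[0,0,0],"jaw":0.62},
    {"slide":[0,0,0.2],"dr":[0,0,0],"jaw":0.62},
    {"slide":[0,0,0.2],"dr":[0,0,0],"jaw":0.62},
    {"slide":[0,0,0.2],"dr":[0,0,0],"jaw":0.62},
    {"slide":[0,0,-5],"dr":[0,0,0],"jaw":0.62},
    {"slide":[0,0,-15],"dr":[0,0,0],"jaw":0.62},
    {"slide":[0,0,-30],"dr":[0,0,0],"jaw":0.62},
    {"slide":[0,0,-60],"dr":[0,0,0],"jaw":0.62},
    {"slide":[-30,0,-100],"dr":[0,0,0],"jaw":0.62},
    {"slide":[-30,0,-120],"dr":[0,0,0],"jaw":0.62},
    {"slide":[-30,0,-120],"dr":[0,0,0],"jaw":0.62},
    {"slide":[-30,0,-120],"dr":[0,0,0],"jaw":0.62},
  ],
)

```text
t: 18.05
tool_pos: [0.496, 0.0873, 0.372]
orientation: [2.704, 1.598, 0.003]
force: [-0.4, 0.1, -0.4]
opening: 0.0357
gripper_force: 0.0
```

```bash
python3 wl.py 6; python3 - <<'E'
from h import *; from meas import caps
p=camera_params("side");im,d=read_camera("side");cv2.imwrite("pics/side6.png",cv2.resize(im[120:320,130:400,::-1],None,fx=2.8,fy=2.8))
for o in caps(im,d,p,.04):
    if -.3<o[1]<.35 and .3<o[0]<.7: print(np.round(o[:3],4))
E
```

```text
t 18.05 tcp [0.496  0.0873 0.372 ] y ang -28.82754619822819 tilt [ 2.21054230e-03  2.55375765e-04 -9.99997524e-01] open 0.035670165799322494 F [-0.38  0.14 -0.41]
[0.5574 0.199  0.0884 0.5577 0.1994] 13.6 959 [256.  37.]
[0.5831 0.1586 0.0884 0.5834 0.1584] 13.5 892 [307.  69.]
[0.5097 0.198  0.0882 0.5094 0.1982] 13.5 879 [205.  70.]
[0.5348 0.1561 0.0883 0.5349 0.156 ] 13.2 769 [257. 101.]
[0.4863 0.1571 0.0882 0.4862 0.1569] 13.0 739 [206. 129.]
[0.5613 0.1159 0.0884 0.5614 0.1152] 13.5 745 [306. 129.]
[0.3647 0.2095 0.082  0.364  0.2099] 13.4 748 [ 58. 143.]
[0.5112 0.114  0.0883 0.511  0.1135] 13.5 697 [256. 159.]
[0.3659 0.0825 0.0817 0.3634 0.0794] 12.2 193 [143. 256.]
R 49.1 ang 61.3
R 49.4 ang 2.5
R 48.7 ang 120.5
R 0.8 ang 338.1
R 47.9 ang 179.3
R 49.4 ang 303.6
R 48.7 ang 241.7
[0.5589 0.119  0.0891]
[0.5087 0.1174 0.0888]
[0.359  0.0791 0.0827]
[0.581  0.1619 0.089 ]
[0.5323 0.1593 0.0888]
[0.4834 0.1601 0.0888]
[0.5555 0.2025 0.0892]
[0.507  0.2017 0.0888]
[0.3615 0.2135 0.083 ]
[0.4544 0.3237 0.0829]
```

View pics/w6.png

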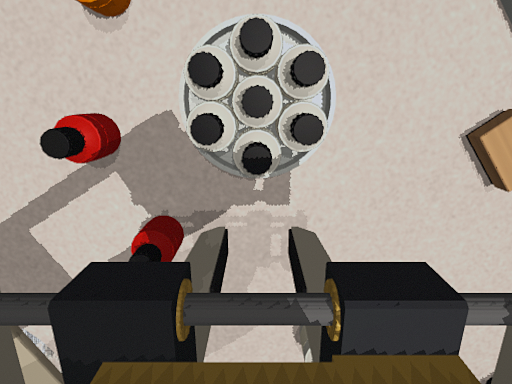

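View pics/side6.png

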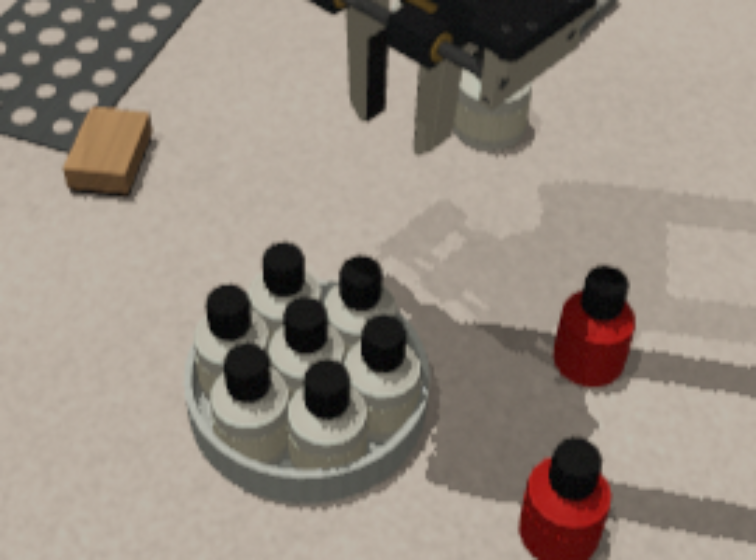

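All seven bottles stand upright at the same cap height (z about 0.088). The spare is at wrist pixel (256,159), six bottles ring the middle one, and the arm touches nothing.

```bash
python3 -c "from plant import close_job; print(close_job())"
```

```text
the job is handed in; nothing more can be done
None
```

The spare is in the tray: all seven bottles stand upright and flat in one close cluster, the other pots and the printing block were not touched, and the job was handed in at about 18 s of the 58 s allowed.

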